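# Checking an old bottle for sediment by torchlight

## Task

Check the old corked bottle for sediment. First slide it, standing in its wooden coaster, along the counter by the coaster's handle, gently and without lifting or tipping it, until the dish is centred in the ring on the square white card, and let go. Then draw the torch out of its charging dock, turn it roughly level and keep it raised with the lens pointing straight at the middle of the bottle's shoulder from a few centimetres away, not touching the bottle; finish while still holding it there, and leave everything else alone.

Things in the scene. Friction and masses are not known exactly. Their poses are not given: they have to be found in the camera images.
- old_bottle: dark wine bottle with a bare cork showing, 74 mm across, 308 mm tall, about 0.95 kg, standing loose in the coaster; origin at the centre of its underside (8 mm above the counter), z up through the neck. Straight body up to 186 mm, sloping shoulder from 186 to 242 mm, neck 31 mm across above that
- shoulder (a point): point on the bottle's axis at the middle of its shoulder, 215 mm above the bottle's underside; the glass is about 26 mm from the axis at this height
- coaster: round wooden coaster like a small pan, loose, 0.35 kg: dish 104 mm wide outside, 81 inside, 30 high, floor 8 thick; origin at the centre of its underside, z up. A straight bar handle 16 mm wide and 16 high runs along its own -x from the rim to 175 mm from the origin, top 30 mm above the counter
- coaster_handle (a point): place to grip the handle: on the bar, 130 mm from the coaster's origin along its -x, 22 mm above the counter; pinch firmly across the bar (the coaster's y), from above. The loaded coaster drags: after a straight slide it lags some 10 to 15 mm behind the hand, turning a little
- view_card: square white card lying flat, 170 mm a side, under 2 mm thick with no edge to catch on, fixed, with a printed dark ring 146 mm across at its middle (21 mm wider all round than the coaster's dish); origin at the centre
- rest_mat: round thin grey felt mat, 140 mm across, flat and fixed, with a printed ring 124 mm across: where the coaster stands at the start; origin at the centre
- torch: dark metal torch, 143 mm long, 0.16 kg: head 38 mm wide for 38 mm from the lens, tapering to a round barrel 27 mm wide from 46 to 134 mm. Origin at the centre of the lens face; z runs from lens to tail (light leaves along -z). Starts loose in the dock, lens down, tail leaning 30 to 35 degrees from vertical to the dock's -x. Grip the barrel about 100 mm from the lens, clear of the dock
- dock: black charging dock, fixed, foot 105 x 80 mm (59 mm to -x, 47 mm to +x of the origin, which is under it). Its round socket, 41 mm bore, 55 mm outside, 47 mm deep, leans 30 degrees from vertical to the dock's -x; mouth about 80 mm above the counter. The torch comes out along its own length; 55 mm of draw frees it
- tin: dark red hinged tin, 70 x 108 x 42 mm, bystander; origin under its centre
- glass: empty stemmed tasting glass, 81 mm across, 202 mm tall, bystander; origin under its foot
- screw: T-handled corkscrew lying flat, 100 x 112 mm, bystander
- jam: small jar, 53 mm across, 66 mm high, bystander
- apple: green apple, 80 mm, bystander

How it is judged:
By the outcome, as a careful person would: the job done as asked, in the order asked, and still so for the second after the job is handed in, while the arm keeps its last pose, push and grip.
It also fails if it takes over 69 s, if anything falls off the work surface, if the arm or the gripper's body presses on something with over 40 N, if the wrist force passes 120 N, or if a joint passes its speed limit or range.

## Robot

A 7-joint arm with a two-finger parallel gripper is mounted at the origin on a cart in front of the work surface, level with it; the furniture and walls round the work are solid. World frame = base frame: x ahead of the robot, y to its left, z up, the work surface at z = 0. Lengths are in m, angles in rad, forces in N, time in s.
With the tool pointing down it reaches from about 0.425 to 1.025 m from the base axis. Payload 3.6 kg.
Tool frame: the origin (TCP) lies at the very end of the fingers, on their centre line; the grasp point (between the pads) lies 19 mm behind it (pinch_z is the z of the grasp point in the tool frame, in m); z points along the fingers, y is the line along which they close (so a half turn about z gives the same grasp; the last joint's range is limited). The gripper opens to 85 mm and grips with 20 to 120 N. Pads are 22 mm wide; open, the fingers measure 114 mm over their backs; the gripper's body (76 mm by 85 mm) begins 54 mm behind the grasp point. The pads swing forward as they close: fully open they stand 13 mm farther back than shut.
Start: joints at [-1.321, 0.591, 0.048, 1.609, -0.033, 0.943, -0.034], TCP at [0.244, 0.683, 0.231] pointing down, gripper open.
Joint ranges: [-2.69, 2.69], [-0.47, 2.24], [-1.27, 1.36], [0.19, 2.51], [-1.53, 4.68], [0.08, 2.07], [-3.09, 3.09]. Speed limits (rad/s): [2.57, 2.57, 3.14, 3.14, 3.14, 3.14, 3.14].

## Interface

Orientations are given as a unit quaternion [x, y, z, w].
In Python, from station import move_to, move_l, movej, gripper_to, pause, inverse_kinematics, get_state, snapshot, camera_params, PlanningError, finish_job, look_for, silhouettes, pinch_z gives the robot as it stands. Calls block until the motion is done:
- move_to(position, orientation): joint-space move of the TCP to a pose.
- move_l(position, attitude=None, speed=0.15, contact_N=None): straight line of the TCP; attitude=None keeps the orientation; speed is the mean speed in m/s. With contact_N (N) it stops when the force on the tool has changed by that much, and returns True; else False.
- movej(angles): joint-space move.
- gripper_to(opening): opening from 0.0 (shut) to 1.0 (fully open); the grip force is fixed at half the most; returns when the fingers have stopped.
- pause(seconds).
- inverse_kinematics(position, orientation): joint angles nearest the present ones, or None.
- get_state(): the state.
- snapshot(name): name is "scene" or "top" or "wrist"; returns the picture (420x560x3 uint8, blue, green, red); there is no depth.
- camera_params(name): a dict with "fx", "fy", "cx", "cy" (pixels), "dist_coeffs" ([k1, k2, p1, p2, k3] as OpenCV has them; the pictures are not rectified), "R" (3x3) and "t" (3): a world point X has camera coordinates R X + t. Camera axes: x right, y down, z forward; pixel columns grow to the right and rows downward; lengths in m; the calibration is good to about 2 mm. A picture is of the moment at which its call begins: read the wrist's pose just before it. camera_params takes no time and is no camera call; for the wrist camera it gives the pose at the moment of the call.
A pose or a line that the arm cannot do raises PlanningError and nothing moves.
- finish_job(): hands the job in; it is judged then, once.
Trained networks look in the newest picture that a camera, given by its name, has taken for a name from the list of things; names that differ only in an ending like _2 or _b are one class to them, and where a whole thing is asked for, a point or a joint stands for the part that bears it (a point fixed in the world has none). Each returns a list of dicts, best first, with "score" (0 to 1); they miss things now and then, are a little off and sometimes report something else, mostly with a low value. They report only what shows in the picture. A call takes as long as a camera call.
- look_for(camera, label): "box" ([left, top, width, height] in pixels, round what is visible of it).
- silhouettes(camera, label): "mask" (420x560 bool, what is visible of it) and "box" ([left, top, width, height] in pixels, round what is visible of it).
The state is a dict: "clock": time; "q": joint angles; "dq": joint speeds; "effort": joint torques, N m; "ee_pos": TCP position; "ee_rot": TCP orientation; "wrist_force": force on the tool from outside, world axes, zero at the start; "moment": the same for the moment, N m; "width": opening from 0.0 (shut) to 1.0 (fully open); "finger_force": force on a finger pad.
Only numpy, scipy, OpenCV 4.12 (cv2) and the standard library are available. Lean on these libraries where they do the work, as an engineer would, in place of code of your own. Each camera call takes 0.05 s, during which the arm holds its last target. There are 200 camera calls.

## Working session

There is one attempt and no reset: what is moved stays moved. The work goes in short steps, each a Python script; the robot and the scene stay as the last script left them, time stands still between calls to the robot, and variables do not carry over. Pictures are saved under pics/ and viewed, at most 10 in all, crops included, and the job is handed in when it is done.

```bash
ls; mkdir -p pics; python3 - <<'E'
from station import *
import cv2, numpy as np
ims=[]
for c in ("scene","top"):
    im=snapshot(c); cv2.imwrite(f"pics/{c}0.png",im)
    p=camera_params(c); R=np.array(p["R"]);print(c,p["fx"],p["cx"],p["cy"],p["dist_coeffs"],(-R.T@np.array(p["t"])).round(3),R.round(2).tolist())
    for n in ["old_bottle","coaster","view_card","rest_mat","torch","dock","tin","glass","screw","jam","apple"]:
        print(n,[(np.round(d["box"]).tolist(),round(d["score"],2)) for d in look_for(c,n)][:3])
print(get_state()["clock"],pinch_z)
E
```

```text
pics
station.py
scene 522.2918459889245 278.22177757425476 208.7654070551661 [-0.1842992  0.         0.         0.         0.       ] [-0.606 -0.809  1.315] [[0.59, -0.81, 0.02], [-0.48, -0.37, -0.79], [0.65, 0.46, -0.61]]
old_bottle []
coaster [([227.0, 221.0, 48.0, 30.0], 0.89)]
view_card [([298.0, 246.0, 59.0, 43.0], 0.89)]
rest_mat [([247.0, 224.0, 33.0, 24.0], 0.5)]
torch [([182.0, 210.0, 18.0, 14.0], 0.5)]
dock [([179.0, 217.0, 32.0, 28.0], 0.91), ([226.0, 223.0, 51.0, 27.0], 0.61)]
tin [([338.0, 299.0, 36.0, 26.0], 0.76)]
glass [([335.0, 188.0, 22.0, 59.0], 0.76), ([244.0, 224.0, 34.0, 24.0], 0.33)]
screw [([361.0, 263.0, 30.0, 18.0], 0.64)]
jam [([358.0, 233.0, 15.0, 23.0], 0.67)]
apple [([255.0, 162.0, 16.0, 69.0], 0.52)]
top 452.92449810272814 285.3234872260556 211.54912564808333 [-0.01639462  0.          0.          0.          0.        ] [0.198 0.019 1.483] [[0.16, -0.99, -0.0], [-0.94, -0.16, -0.29], [0.29, 0.05, -0.96]]
old_bottle [([256.0, 179.0, 28.0, 47.0], 0.89), ([249.0, 205.0, 34.0, 61.0], 0.39)]
coaster [([252.0, 203.0, 33.0, 58.0], 0.64)]
view_card [([334.0, 210.0, 54.0, 46.0], 0.58), ([255.0, 178.0, 24.0, 46.0], 0.25)]
rest_mat [([246.0, 204.0, 44.0, 34.0], 0.57)]
torch [([193.0, 247.0, 13.0, 22.0], 0.55)]
dock [([191.0, 240.0, 23.0, 28.0], 0.83)]
tin [([397.0, 271.0, 37.0, 26.0], 0.63)]
glass [([346.0, 150.0, 31.0, 42.0], 0.85), ([256.0, 178.0, 26.0, 46.0], 0.52)]
screw [([387.0, 211.0, 25.0, 19.0], 0.69), ([190.0, 246.0, 15.0, 19.0], 0.34)]
jam [([376.0, 176.0, 19.0, 24.0], 0.61)]
apple [([128.0, 238.0, 28.0, 30.0], 0.68)]
1.2 -0.0187
```

View pics/scene0.png

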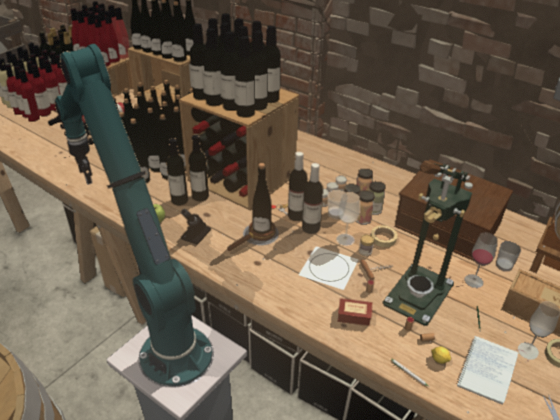

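View pics/top0.png

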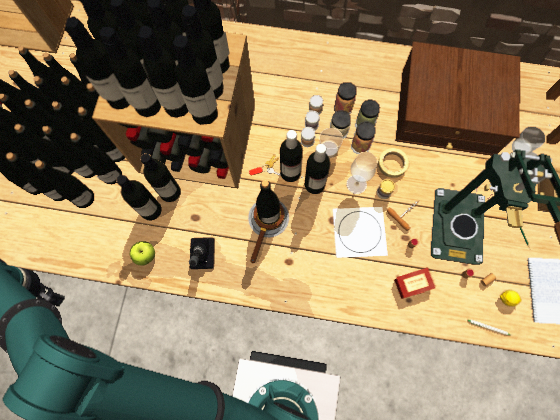

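The scene shows the bottle in its coaster on the mat (top ≈ 268,218), with the handle running to (257,258). The card is at (360,231), the dock and torch at (201,252), and the bystander glass behind the card. Next I'll get rough positions.

```bash
cat > h.py <<'E'
from station import *
import cv2, numpy as np
from scipy.spatial.transform import Rotation as Ro
def K(p): return np.array([[p["fx"],0,p["cx"]],[0,p["fy"],p["cy"]],[0,0,1.]])
def ray(p,uv):
    u=cv2.undistortPoints(np.array(uv,float).reshape(-1,1,2),K(p),np.array(p["dist_coeffs"])).reshape(-1,2)
    R=np.array(p["R"]);t=np.array(p["t"]);return -R.T@t, np.c_[u,np.ones(len(u))]@R
def plane(p,uv,z=0.):
    c,d=ray(p,uv); return c+d*((z-c[2])/d[:,2])[:,None]
def proj(p,X):
    R=np.array(p["R"]);return cv2.projectPoints(np.array(X,float).reshape(-1,3),cv2.Rodrigues(R)[0],np.array(p["t"],float),K(p),np.array(p["dist_coeffs"]))[0].reshape(-1,2)
def mask(c,n):
    r=silhouettes(c,n); return (r[0]["mask"],r[0]["score"]) if r else (None,0)
def cen(m): y,x=np.nonzero(m); return [x.mean(),y.mean()]
def down(yaw): # tool z down, tool y at angle yaw in world xy
    y=np.array([np.cos(yaw),np.sin(yaw),0]);z=np.array([0,0,-1.]);return Ro.from_matrix(np.c_[np.cross(y,z),y,z])
E
python3 - <<'E'
from h import *
im=snapshot("top");p=camera_params("top");out=cv2.resize(im[130:300,180:440],None,fx=3,fy=3,interpolation=cv2.INTER_CUBIC)
for n in ["view_card","rest_mat","coaster","old_bottle","torch","dock","tin","glass","jam"]:
    m,s=mask("top",n)
    if m is None: print(n,None);continue
    y,x=np.nonzero(m);hull=cv2.minAreaRect(np.c_[x,y].astype(np.float32))
    print(n,round(s,2),np.round(hull[0]),plane(p,[cen(m)],{"coaster":.025,"dock":.03,"torch":.12,"glass":.1}.get(n,0)).round(3)[0,:2],plane(p,[hull[0]])[0,:2].round(3),plane(p,cv2.boxPoints(hull))[:,:2].round(3).tolist())
cv2.imwrite("pics/c1.png",out)
s=snapshot("wrist"); pw=camera_params("wrist"); T=get_state(); R=Ro.from_quat(T["ee_rot"]).as_matrix()
c=-np.array(pw["R"]).T@np.array(pw["t"]); print("cam in tool",R.T@(c-T["ee_pos"]),(np.array(pw["R"])@R).round(3).tolist(),pw["fx"],T["ee_rot"],T["ee_pos"])
E
```

```text
view_card 0.97 [360. 231.] [ 0.618 -0.164] [ 0.619 -0.165] [[0.684, -0.064], [0.725, -0.234], [0.556, -0.262], [0.518, -0.098]]
rest_mat 0.72 [268. 219.] [0.598 0.146] [0.611 0.149] [[0.659, 0.228], [0.682, 0.092], [0.563, 0.072], [0.541, 0.205]]
coaster 0.66 [268. 234.] [0.565 0.154] [0.558 0.141] [[0.459, 0.18], [0.651, 0.204], [0.662, 0.101], [0.469, 0.08]]
old_bottle 0.94 [268. 202.] [0.662 0.161] [0.669 0.161] [[0.74, 0.215], [0.753, 0.135], [0.599, 0.109], [0.587, 0.186]]
torch 0.58 [197. 255.] [0.431 0.335] [0.448 0.361] [[0.417, 0.38], [0.483, 0.375], [0.479, 0.342], [0.413, 0.347]]
dock 0.64 [202. 252.] [0.456 0.333] [0.46  0.346] [[0.505, 0.397], [0.519, 0.318], [0.416, 0.295], [0.403, 0.374]]
tin 0.77 [414. 283.] [ 0.475 -0.362] [ 0.474 -0.362] [[0.481, -0.293], [0.536, -0.404], [0.468, -0.431], [0.415, -0.321]]
glass 0.98 [362. 172.] [ 0.793 -0.134] [ 0.834 -0.148] [[0.758, -0.095], [0.921, -0.112], [0.912, -0.202], [0.749, -0.183]]
jam None
cam in tool [ 0.08276446  0.00121034 -0.14226676] [[-0.0, 1.0, 0.0], [-0.946, -0.0, -0.323], [-0.323, -0.0, 0.946]] 314.75911161899114 [ 1.70567354e-01  9.85346019e-01 -6.50159089e-06  2.20908179e-05] [0.24372993 0.68281202 0.23129549]
```

View pics/c1.png

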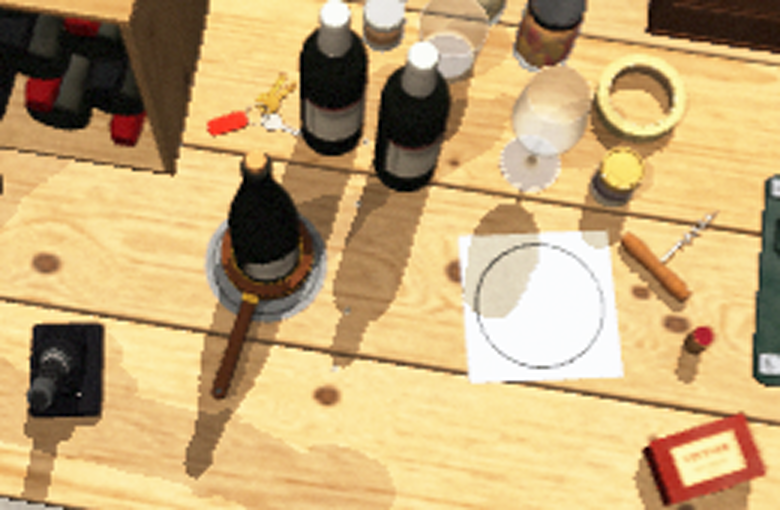

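The crop shows the handle from (250,300) to (220,392), the card square around (540,305), and the torch leaning toward the robot with its tail at (40,390) in the crop. Next I'll take closer wrist views.

```bash
python3 - <<'E'
from h import *
import pickle
D={}
for k,(P) in enumerate([(0.45,0.25,0.32),(0.47,-0.14,0.30)]):
    move_to(P,down(np.pi/2).as_quat()); pause(.3)
    p=camera_params("wrist"); im=snapshot("wrist"); cv2.imwrite(f"pics/w{k}.png",im)
    D[k]=(p,{n:mask("wrist",n) for n in (["torch","dock","coaster","old_bottle","rest_mat"] if k==0 else ["view_card","tin","glass"])})
    for n,(m,s) in D[k][1].items():
        if m is not None: y,x=np.nonzero(m); r=cv2.minAreaRect(np.c_[x,y].astype(np.float32)); print(n,round(s,2),np.round(r[0]),plane(p,cv2.boxPoints(r))[:,:2].round(3).tolist(),plane(p,[r[0]])[0].round(4))
pickle.dump(D,open("D.pkl","wb")); print(get_state()["clock"])
cv2.imwrite("pics/w01.png",np.hstack([cv2.resize(cv2.imread(f"pics/w{k}.png"),(400,300)) for k in (0,1)]))
E
```

```text
torch 0.82 [355. 158.] [[0.483, 0.333], [0.393, 0.357], [0.406, 0.399], [0.497, 0.376]] [0.4435 0.3663 0.    ]
dock 0.89 [341. 168.] [[0.415, 0.291], [0.398, 0.373], [0.503, 0.405], [0.523, 0.316]] [0.4579 0.3458 0.    ]
coaster 0.8 [228. 231.] [[0.644, 0.08], [0.45, 0.164], [0.485, 0.255], [0.689, 0.182]] [0.56   0.1727 0.    ]
old_bottle 0.71 [228. 232.] [[0.645, 0.08], [0.451, 0.164], [0.485, 0.254], [0.689, 0.182]] [0.5607 0.1722 0.    ]
rest_mat 0.56 [218. 254.] [[0.627, 0.07], [0.528, 0.112], [0.576, 0.236], [0.681, 0.201]] [0.6006 0.1547 0.    ]
view_card 0.82 [259. 256.] [[0.548, -0.262], [0.517, -0.097], [0.685, -0.063], [0.724, -0.249]] [ 0.613  -0.1672  0.    ]
tin 0.7 [117. 167.] [[0.465, -0.449], [0.409, -0.321], [0.48, -0.292], [0.543, -0.424]] [ 0.4727 -0.3695  0.    ]
glass 0.7 [284. 348.] [[0.777, -0.178], [0.731, -0.121], [0.813, -0.075], [0.865, -0.133]] [ 0.795 -0.127  0.   ]
6.075
```

View pics/w0.png

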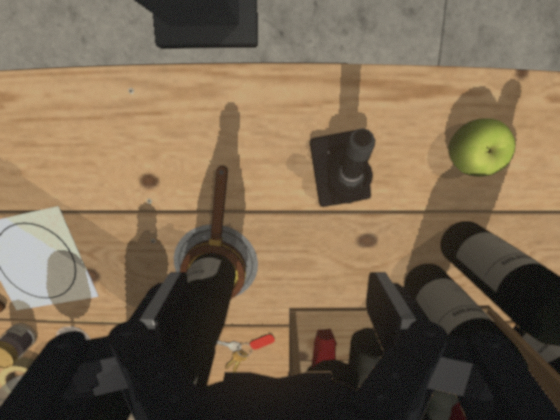

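View pics/w1.png

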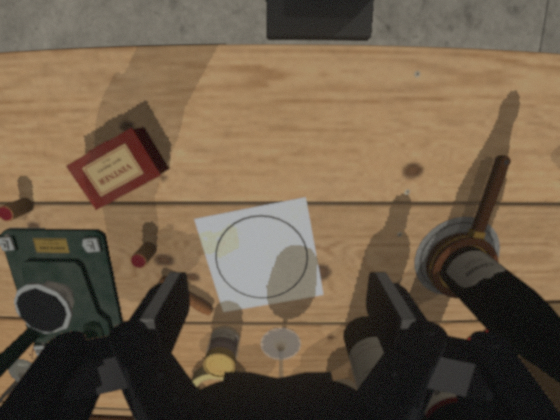

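In w0 the handle end is at (222,167) with its root at (215,243), and the torch tail is at (363,140). In w1 the card corners are (197,218), (306,198), (323,293) and (220,311), and the handle end is at (503,156). I'll compute from these.

```bash
python3 - <<'E'
from h import *
import pickle
D=pickle.load(open("D.pkl","rb")); p0,p1=D[0][0],D[1][0]; pt=camera_params("top")
C=plane(p1,[(197,218),(306,198),(323,293),(220,311)],.002)[:,:2]; print("card corners",C.round(4).tolist(),C.mean(0),[np.linalg.norm(C[i]-C[i-1]).round(3) for i in range(4)])
# ring fits, both views
for k,p in ((1,p1),):
    g=cv2.cvtColor(cv2.imread(f"pics/w{k}.png"),cv2.COLOR_BGR2GRAY)
    c=C.mean(0); pts=[]
    for a in np.linspace(0,2*np.pi,90,False):
        r=np.linspace(.062,.08,37); X=np.c_[c[0]+r*np.cos(a),c[1]+r*np.sin(a),0*r+.002]; uv=proj(p,X).astype(np.float32)
        v=cv2.remap(g,uv[:,:1].copy(),uv[:,1:].copy(),cv2.INTER_LINEAR).ravel(); pts.append(X[v.argmin(),:2])
    pts=np.array(pts);
    for _ in range(3):
        A=np.c_[2*pts,np.ones(len(pts))]; s=np.linalg.lstsq(A,(pts**2).sum(1),rcond=None)[0]; rr=np.hypot(*(pts-s[:2]).T); R=np.sqrt(s[2]+s[:2]@s[:2]); pts=pts[abs(rr-R)<.003]
    print("ring",s[:2],R,len(pts))
print("end",plane(p0,[(222,167)],.03),plane(p1,[(503,156)],.03),plane(pt,[(253.3,261)],.03))
print("root",plane(p0,[(215,243)],.03),plane(p1,[(485,235)],.03),plane(pt,[(263.3,230)],.03))
# handle axis from mask: brown handle pixels
for k,p in ((0,p0),):
    m=D[k][1]["coaster"][0]; y,x=np.nonzero(m); ys=range(y.min()+3,236,6)
    uv=[(x[y==j].mean(),j) for j in ys]; X=plane(p,uv,.03)[:,:2]; f=np.polyfit(X[:,0],X[:,1],1); print("handle line y=",f,np.degrees(np.arctan(f[0])),"xmin",plane(p,[(uv[0][0],y.min())],.03))
# tail triangulate
rs=[ray(p0,[(363,140)]),ray(pt,[(193.3,261)])]
A=sum(np.eye(3)-np.outer(d[0],d[0])/(d[0]@d[0]) for c,d in rs); b=sum((np.eye(3)-np.outer(d[0],d[0])/(d[0]@d[0]))@c for c,d in rs); print("tail",np.linalg.solve(A,b), plane(p0,[(363,140)],.16),plane(pt,[(193.3,261)],.16))
print("bottles",plane(pt,[(316,191),(292,179)]))
E
```

```text
card corners [[0.55, -0.2586], [0.5187, -0.0967], [0.6802, -0.0638], [0.7159, -0.2343]] [ 0.61619012 -0.1633479 ] [np.float64(0.168), np.float64(0.165), np.float64(0.165), np.float64(0.174)]
ring [ 0.61705999 -0.16364431] 0.07108164704233284 90
end [[0.45098691 0.17432032 0.03      ]] [[0.4503327 0.1660618 0.03     ]] [[0.45471267 0.16869252 0.03      ]]
root [[0.56660807 0.15724447 0.03      ]] [[0.56591966 0.16525041 0.03      ]] [[0.56242138 0.15518089 0.03      ]]
handle line y= [-0.14532321  0.23992423] -8.268523618105231 xmin [[0.44818349 0.17447015 0.03      ]]
tail [0.39354343 0.31682261 0.21843214] [[0.39977387 0.33249678 0.16      ]] [[0.40255393 0.33056332 0.16      ]]
bottles [[0.73767179 0.00234891 0.        ]
 [0.76800865 0.091719   0.        ]]
```

```bash
python3 - <<'E'
from h import *
q=down(np.radians(81.7)).as_quat()
x,y=.489,.1675
move_to((x,y,.13),q); 
print(move_l((x,y,.005),speed=.1,contact_N=8), get_state()["ee_pos"])
gripper_to(0.0); s=get_state(); print(s["width"],s["finger_force"],s["wrist_force"],s["clock"])
move_l((x,y-.326,.005),speed=.055); s=get_state(); print(s["ee_pos"],s["wrist_force"],s["moment"],s["clock"])
p=camera_params("top"); im=snapshot("top"); cv2.imwrite("pics/t2.png",cv2.resize(im[160:300,250:440],None,fx=4,fy=4,interpolation=cv2.INTER_CUBIC))
E
```

```text
False [0.48939683 0.16763222 0.00550617]
0.17646583271989583 61.23202085494995 [-1.43941791 -0.08329771  4.01334501] 9.4417
[ 0.48973479 -0.15216367  0.00495094] [ 1.04662377 11.45491614  5.92590661] [ 2.12443676 -0.19609836  0.98334457] 15.5167
```

View pics/t2.png

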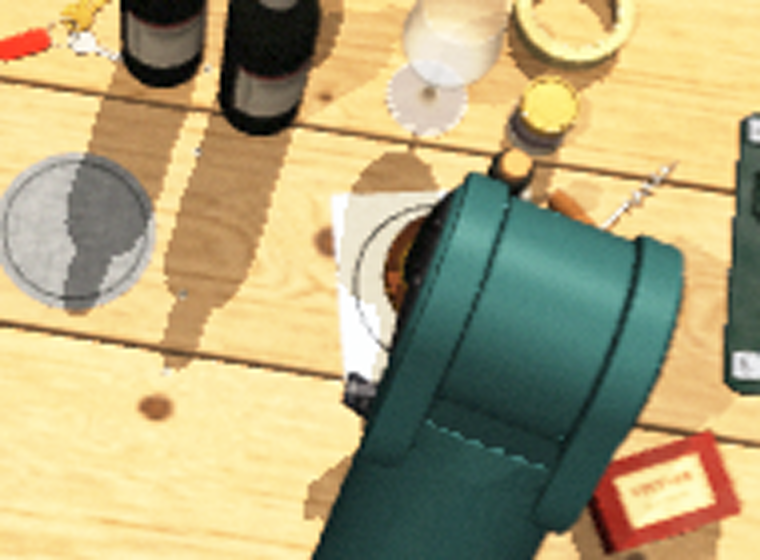

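The arm hides the dish in the top view, and the cork shows at crop (514,163). I'll check with the scene and wrist cameras before letting go.

```bash
python3 - <<'E'
from h import *
print(plane(camera_params("top"),[(378.5,201)],.313))
print(get_state()["ee_pos"])
p=camera_params("wrist");w=snapshot("wrist"); s=snapshot("scene")
a=cv2.resize(w,(400,300)); b=cv2.resize(s[180:300,240:400],(400,300),interpolation=cv2.INTER_CUBIC)
cv2.imwrite("pics/b3.png",np.hstack([a,b])); 
ps=camera_params("scene")
X=np.array([[.617+.073*np.cos(t),-.1636+.073*np.sin(t),.002] for t in np.linspace(0,6.28,9)]);print(proj(ps,X).round(0).tolist())
for n in("coaster","old_bottle"):
    m,sc=mask("scene",n)
    if m is not None:y,x=np.nonzero(m);print(n,sc,x.min(),x.max(),y.min(),y.max(),[(j,x[y==j].min(),x[y==j].max()) for j in range(y.min(),y.max(),6)])
E
```

```text
[[ 0.62324654 -0.16618132  0.313     ]]
[ 0.48973318 -0.15211504  0.00493389]
[[339.0, 256.0], [324.0, 253.0], [311.0, 259.0], [308.0, 269.0], [317.0, 278.0], [333.0, 281.0], [345.0, 275.0], [348.0, 265.0], [339.0, 256.0]]Traceback (most recent call last):
  File "<stdin>", line 11, in <module>
    return umr_minimum(a, axis, None, out, keepdims, initial, where)
ValueError: zero-size array to reduction operation minimum which has no identity
```

View pics/b3.png

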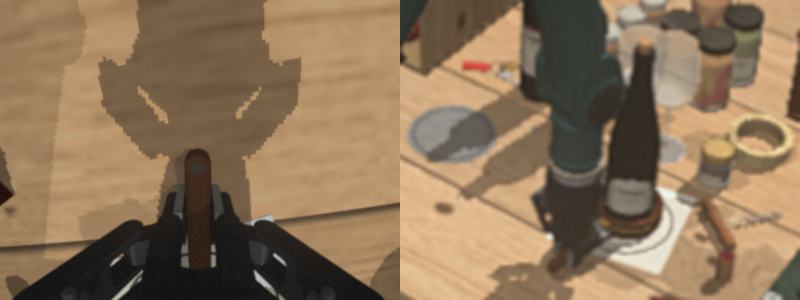

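The scene view shows the dish inside the ring, slightly off to the right. I'll let go, rise and measure.

```bash
python3 - <<'E'
from h import *
gripper_to(1.0)
P=get_state()["ee_pos"]; move_l((P[0],P[1],.10),speed=.15); 
move_to((.46,.06,.30),down(np.pi/2).as_quat()); pause(.2)
p=camera_params("wrist"); im=snapshot("wrist"); cv2.imwrite("pics/w4.png",im)
m,_=mask("wrist","coaster"); y,x=np.nonzero(m); ys=range(y.min()+3,y.max(),6)
print(y.min(),[(j,x[y==j].min(),x[y==j].max()) for j in ys])
t=snapshot("top"); cv2.imwrite("pics/t4.png",t)
a=cv2.resize(im[100:340,0:320],(400,300)); b=cv2.resize(t[170:290,290:450],(400,300),interpolation=cv2.INTER_CUBIC)
cv2.imwrite("pics/b4.png",np.hstack([a,b])); print(get_state()["clock"])
import pickle;pickle.dump((p,m),open("p4.pkl","wb"))
E
```

```text
163 [(166, np.int64(120), np.int64(132)), (172, np.int64(120), np.int64(133)), (178, np.int64(120), np.int64(133)), (184, np.int64(119), np.int64(133)), (190, np.int64(120), np.int64(133)), (196, np.int64(120), np.int64(134)), (202, np.int64(121), np.int64(134)), (208, np.int64(121), np.int64(134)), (214, np.int64(121), np.int64(134)), (220, np.int64(122), np.int64(135)), (226, np.int64(122), np.int64(135)), (232, np.int64(122), np.int64(135)), (238, np.int64(123), np.int64(137)), (244, np.int64(117), np.int64(148)), (250, np.int64(107), np.int64(157)), (256, np.int64(102), np.int64(162)), (262, np.int64(99), np.int64(166)), (268, np.int64(97), np.int64(168)), (274, np.int64(155), np.int64(168)), (280, np.int64(155), np.int64(162))]
18.675
```

View pics/b4.png

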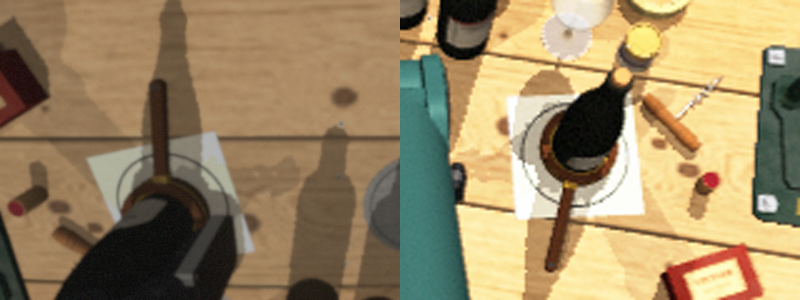

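Both views show the dish inside the ring with a visible offset of a few millimetres. I'll fit a silhouette model of coaster and bottle in both views.

```bash
cat > fit.py <<'E'
from h import *
from scipy.optimize import minimize
a=np.linspace(0,2*np.pi,40)
def circ(x,y,r,z): return np.c_[x+r*np.cos(a),y+r*np.sin(a),0*a+z]
def sil(p,v,S=4):
    x,y,th=v; im=np.zeros((420*S,560*S),np.uint8); c,s=np.cos(th),np.sin(th)
    def hull(X): cv2.fillConvexPoly(im,cv2.convexHull(np.round((proj(p,X)+.5)*S).astype(np.int32)),1)
    hull(np.r_[circ(x,y,.052,0),circ(x,y,.052,.03)])
    hull(np.array([[x-l*c-w*s,y-l*s+w*c,z] for l in(.05,.175) for w in(-.008,.008) for z in(.014,.03)]))
    for r0,z0,r1,z1 in [(.037,.02,.037,.194),(.037,.194,.0155,.25),(.0155,.25,.0155,.316)]: hull(np.r_[circ(x,y,r0,z0),circ(x,y,r1,z1)])
    return cv2.resize(im.astype(np.float32),(560,420),interpolation=cv2.INTER_AREA)
def fit(views,v0):
    f=lambda u:sum((np.abs(sil(p,u*[.01,.01,.1])-m)*roi).sum() for p,m,roi in views)
    u0=np.array(v0)/[.01,.01,.1]; r=minimize(f,u0,method="Nelder-Mead",options=dict(initial_simplex=[u0,u0+[.7,0,0],u0+[0,.7,0],u0+[0,0,.7]],xatol=.01,fatol=.05))
    return r.x*[.01,.01,.1],r.fun
E
python3 - <<'E'
from fit import *
import pickle
p4,m4=pickle.load(open("p4.pkl","rb")); pt=camera_params("top")
roi4=np.zeros((420,560));roi4[:268,60:200]=1
mt=np.zeros((420,560),bool)
for n in("coaster","old_bottle"):
    m,s=mask("top",n); print(n,s); mt|=m
rt=np.zeros((420,560));rt[180:300,320:420]=1
v0=(.617,-.163,-.05)
for V in ([(p4,m4,roi4)],[(pt,mt,rt)],[(p4,m4,roi4),(pt,mt,rt)]): print(fit(V,v0))
E
```

```text
coaster 0.67
old_bottle 0.57
(array([ 0.62685665, -0.16696134, -0.11601279]), np.float64(642.3125))
(array([ 0.62117071, -0.16436977, -0.10177777]), np.float64(160.1875))
(array([ 0.62640522, -0.16669449, -0.1152135 ]), np.float64(822.625))
```

```bash
python3 - <<'E'
from fit import *
import pickle
p4,m4=pickle.load(open("p4.pkl","rb")); pt=camera_params("top")
roi4=np.zeros((420,560));roi4[:256,60:200]=1
print(fit([(p4,m4,roi4)],(.617,-.163,-.1)))
# ring in top & wrist4: fit circle from dark pixels in arcs not occluded
for nm,p,angs in (("t4",pt,np.r_[np.linspace(-2.6,-.6,40),np.linspace(1.0,2.7,40)]),("w4",p4,np.r_[np.linspace(-3.1,-2.2,40),np.linspace(1.6,2.9,40)])):
    g=cv2.cvtColor(cv2.imread(f"pics/{nm}.png"),cv2.COLOR_BGR2GRAY).astype(np.float32)
    best=None
    def f(c):
        X=np.concatenate([np.c_[c[0]+r*np.cos(angs),c[1]+r*np.sin(angs),0*angs+.002] for r in(.071,.072)]); uv=proj(p,X).astype(np.float32)
        return cv2.remap(g,uv[:,:1].copy(),uv[:,1:].copy(),cv2.INTER_LINEAR).mean()
    G=[(f((x,y)),x,y) for x in np.arange(.605,.632,.001) for y in np.arange(-.176,-.150,.001)]; print(nm,min(G),max(G)[0])
E
```

```text
(array([ 0.62669859, -0.16837253, -0.12615096]), np.float64(218.8125))
t4 (np.float32(165.69357), np.float64(0.619), np.float64(-0.16299999999999998)) 217.55783
w4 (np.float32(96.56392), np.float64(0.618), np.float64(-0.16299999999999998)) 147.55417
```

```bash
python3 - <<'E'
from fit import *
import pickle
p4,m4=pickle.load(open("p4.pkl","rb")); pt=camera_params("top")
print("end wrist",plane(p4,[(126,163)],.03),plane(p4,[(129.5,236)],.03), "dish near edge w",plane(p4,[(132,242.5)],.03))
t=cv2.imread("pics/t4.png"); w=cv2.imread("pics/w4.png")
def draw(im,p,v,c,S,x0,y0,w_,h_):
    o=cv2.resize(im[y0:y0+h_,x0:x0+w_],None,fx=S,fy=S,interpolation=cv2.INTER_CUBIC)
    for z,col in((.03,c),(0,(255,255,0))):
        cv2.polylines(o,[np.round((proj(p,circ(v[0],v[1],.052,z))-[x0,y0]+.5)*S).astype(np.int32)],True,col,1)
    return o
v=(.618,-.1635)
A=draw(t,pt,v,(0,0,255),7,328,200,57,70); B=draw(w,p4,v,(0,0,255),4,70,150,100,122)
B=B[:490]
cv2.imwrite("pics/o5.png",np.hstack([A[:488],B[:488]]))
E
```

```text
end wrist [[ 0.44976529 -0.14247102  0.03      ]] [[ 0.55535438 -0.15392412  0.03      ]] dish near edge w [[ 0.56558728 -0.15184081  0.03      ]]
```

View pics/o5.png

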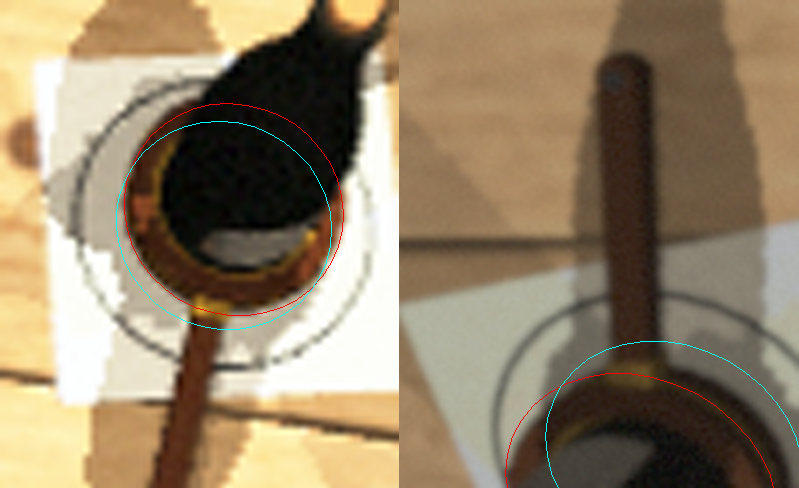

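The overlay shows the dish about 8 mm too far in +x and 3–4 mm too far in -y of the ring centre. A short corrective pull with feedback should mend that.

```bash
python3 - <<'E'
from fit import *
import pickle
q=down(np.radians(83.4)).as_quat(); x,y=.490,-.147
move_to((x,y,.10),q); move_l((x,y,.005),speed=.12,contact_N=8); gripper_to(0.)
e0=np.array(get_state()["ee_pos"]); c=np.array([x,y])
for i in range(8):
    e=np.array(get_state()["ee_pos"])[:2]-e0[:2]; err=np.array([-.008,.005])-e
    if np.abs(err).max()<.001: break
    c=c+np.clip(err,-.005,.005); move_l((c[0],c[1],.005),speed=.03)
s=get_state();print(i,s["ee_pos"]-e0,c,s["wrist_force"],s["clock"])
gripper_to(1.); move_l((c[0],c[1],.1),speed=.2); move_to((.46,.10,.30),down(np.pi/2).as_quat());pause(.2)
pt=camera_params("top"); t=snapshot("top"); cv2.imwrite("pics/t6.png",t); mt=np.zeros((420,560),bool)
for n in("coaster","old_bottle"):
    m,sc=mask("top",n); mt|=m if m is not None else False
rt=np.zeros((420,560));rt[180:300,320:420]=1
print("top",fit([(pt,mt,rt)],(.617,-.163,-.1)))
p=camera_params("wrist");w=snapshot("wrist");cv2.imwrite("pics/w6.png",w); m,_=mask("wrist","coaster"); pickle.dump((p,m),open("p6.pkl","wb"))
yy,xx=np.nonzero(m);print("handle end w",plane(p,[(xx[yy==yy.min()].mean(),yy.min())],.03))
roi=np.zeros((420,560));roi[:256]=1;print("w",fit([(p,m,roi)],(.617,-.163,-.1)),get_state()["clock"])
E
```

```text
3 [-7.16823515e-03  5.37271592e-03  5.56712316e-05] [ 0.47793864 -0.14172192] [ 4.34631768 -3.49018383 -0.40383534] 22.425
top (array([ 0.61405842, -0.15691453, -0.1213666 ]), np.float64(182.4375))
handle end w [[ 0.44224132 -0.13037911  0.03      ]]
w (array([ 0.62053416, -0.16072408, -0.13482411]), np.float64(438.9375)) 25.3833
```

Within about 5 mm of centre now. Next I'll fit the torch pose and search for feasible IK for grasp and presentation.

```bash
python3 - <<'E'
from fit import *
import pickle
D=pickle.load(open("D.pkl","rb")); p0=D[0][0]; m0=D[0][1]["torch"][0]; pt=camera_params("top")
mt,s=mask("top","torch"); p6=pickle.load(open("p6.pkl","rb"))[0]
V=[(p0,m0)]
m6,s6=mask("wrist","torch"); print(s,s6)
if s6>.4: V.append((p6,m6))
if s>.4: V.append((pt,mt))
def tsil(p,v,S=4):
    x,y,az,ti=v; ax=np.array([np.cos(az)*np.sin(ti),np.sin(az)*np.sin(ti),np.cos(ti)]); L=np.array([x,y,.039])
    e1=np.array([-np.sin(az),np.cos(az),0]);e2=np.cross(ax,e1); im=np.zeros((420*S,560*S),np.uint8)
    c=lambda l,r:L+l*ax+r*(np.cos(a)[:,None]*e1+np.sin(a)[:,None]*e2)
    cv2.fillConvexPoly(im,cv2.convexHull(np.round((proj(p,np.r_[c(48,.0135*1) if 0 else c(.048,.0135),c(.134,.0135),c(.143,.011)])+.5)*S).astype(np.int32)),1)
    return cv2.resize(im.astype(np.float32),(560,420),interpolation=cv2.INTER_AREA)
def run(V):
    def f(u):
        v=u*[.01,.01,.1,.1]; return sum((np.abs(tsil(p,v)-m)).sum()/m.sum() for p,m in V)+((v[3]-.567)/.05)**2*.1
    best=None
    for az in (3.2,3.4,3.6):
        u0=np.array([.47,.35,az,.567])/[.01,.01,.1,.1]; r=minimize(f,u0,method="Nelder-Mead",options=dict(initial_simplex=np.r_[[u0],u0+np.eye(4)*[1,1,1,.3]],xatol=.02,fatol=.001))
        if best is None or r.fun<best.fun: best=r
    v=best.x*[.01,.01,.1,.1]; ax=np.array([np.cos(v[2])*np.sin(v[3]),np.sin(v[2])*np.sin(v[3]),np.cos(v[3])])
    print(best.fun/len(V),v.round(4),"g100",np.r_[v[:2],.039]+.1*ax,"tail",np.r_[v[:2],.039]+.143*ax)
for W in [[x] for x in V]+[V]: run(W)
md,_=mask("top","dock")
md0=D[0][1]["dock"][0]
for p,m in((pt,md),(p0,md0)): print("dock c",plane(p,[cen(m)],.02), [np.degrees(np.arctan2(*( (lambda b:(b[2]-b[1]) if np.linalg.norm(b[2]-b[1])>np.linalg.norm(b[1]-b[0]) else b[1]-b[0])(plane(p,cv2.boxPoints(cv2.minAreaRect(np.argwhere(m)[:,::-1].astype(np.float32))))[:,:2])[::-1])))])
# reach
B=np.array([.617,-.161,.223])
for d_az in np.radians([0,-15,-30,-45,-60,-75,-90,15]): # lens direction
    for phi in np.radians([30,45,58,70,85]): # angle tool z vs lens direction
        pass
E
```

```text
0.71 0.79
0.18474382384798696 [0.4766 0.3413 3.2463 0.5804] g100 [0.42203243 0.33557527 0.1226241 ] tail [0.39858189 0.33311188 0.15858247]
0.10527232516727385 [0.4773 0.337  3.2236 0.5798] g100 [0.42267126 0.33250883 0.12265463] tail [0.3991909  0.3305789  0.15862612]
0.2633501364027693 [0.4795 0.3405 3.2265 0.5765] g100 [0.42521513 0.3358899  0.1228388 ] tail [0.40186143 0.33390164 0.15888948]
0.1981416783656008 [0.4801 0.3376 3.191  0.6055] g100 [0.42320728 0.33478829 0.12122409] tail [0.39876413 0.3335799  0.15658045]
dock c [[0.45951139 0.33495708 0.02      ]] [np.float64(-167.9302988355029)]
dock c [[0.45767643 0.33244285 0.02      ]] [np.float64(16.63771326607156)]
```

```bash
cat > torch.py <<'E'
from h import *
AZ=np.radians(187.5);TI=.58;G=np.array([.4228,.3345,.1225])
A0=np.array([np.cos(AZ)*np.sin(TI),np.sin(AZ)*np.sin(TI),np.cos(TI)])
def tool(lens_dir,gam,roll=0.):
    """lens_dir unit; tool z makes angle gam with it, in the vertical plane (tool z below it); returns Rotation"""
    d=np.array(lens_dir); y=np.cross([0,0,1],d); y/=np.linalg.norm(y)  # horizontal, left of d
    z=Ro.from_rotvec(gam*y).apply(d)   # rotate d downward
    R=Ro.from_matrix(np.c_[np.cross(y,z),y,z]); return Ro.from_rotvec(roll*d)*R
def tcp(g,R): return g+.0187*R.as_matrix()[:,2]
E
python3 - <<'E'
from torch import *
B=np.array([.617,-.161,.223])
for gam in np.radians([25,33,45,55,65]):
    R=tool(-A0,gam); ok=[inverse_kinematics(tcp(g,R),R.as_quat()) is not None for g in (G-.06*R.as_matrix()[:,2],G,G+.08*A0,G+.08*A0+[0,0,.06])]
    if gam<.6: print(R.as_matrix()[:,2].round(2),R.as_matrix()[:,1].round(2))
    r=[]
    for az in range(0,-100,-15):
        d=np.array([np.cos(np.radians(az)),np.sin(np.radians(az)),0])
        for roll in (0,.6,-.6):
            Rf=tool(d,gam,roll); qs=[inverse_kinematics(tcp(B-(k+.1)*d,Rf),Rf.as_quat()) for k in (.069,.14)]
            if all(q is not None for q in qs): r.append((az,roll))
    print(round(np.degrees(gam)),ok,r)
E
```

```text
[ 0.14  0.02 -0.99] [-0.13  0.99 -0.  ]
25 [True, True, True, True] [(-45, -0.6), (-60, 0), (-60, 0.6), (-60, -0.6), (-75, 0), (-75, 0.6), (-75, -0.6), (-90, 0), (-90, 0.6), (-90, -0.6)]
[ 0.  0. -1.] [-0.13  0.99 -0.  ]
33 [True, True, True, True] [(-45, -0.6), (-60, 0), (-60, -0.6), (-75, 0), (-75, 0.6), (-75, -0.6), (-90, 0), (-90, 0.6), (-90, -0.6)]
45 [True, True, True, True] [(-45, -0.6), (-60, 0), (-60, -0.6), (-75, 0), (-75, 0.6), (-75, -0.6), (-90, 0), (-90, 0.6), (-90, -0.6)]
55 [True, True, True, True] [(0, 0.6), (-30, -0.6), (-45, 0), (-45, -0.6), (-60, 0), (-60, -0.6), (-75, 0), (-75, 0.6), (-75, -0.6), (-90, 0), (-90, 0.6), (-90, -0.6)]
65 [True, True, True, True] [(0, 0.6), (-30, -0.6), (-45, 0), (-45, -0.6), (-60, 0), (-60, -0.6), (-75, 0), (-75, 0.6), (-75, -0.6), (-90, 0), (-90, 0.6), (-90, -0.6)]
```

```bash
python3 - <<'E'
from torch import *
gam=np.radians(47); R=tool(-A0,gam); z=R.as_matrix()[:,2]; q=R.as_quat()
move_to(tcp(G-.11*z,R),q)
print(move_l(tcp(G,R),speed=.1,contact_N=8)); s=get_state();print(s["ee_pos"]-tcp(G,R),s["wrist_force"])
gripper_to(0.); s=get_state();print(s["width"],s["finger_force"],s["wrist_force"],s["clock"])
for l in (.02,.045,.075):
    move_l(tcp(G+l*A0,R),speed=.06); s=get_state();print(l,s["width"],s["wrist_force"].round(1) if hasattr(s["wrist_force"],"round") else s["wrist_force"])
move_l(tcp(G+.075*A0+[0,0,.07],R),speed=.15)
pause(.3); s=get_state(); print(s["width"],s["wrist_force"],s["moment"],s["clock"])
import pickle; Rt=Ro.from_quat(s["ee_rot"]); P=np.array(s["ee_pos"]); pickle.dump((Rt.inv().apply(G+.075*A0+[0,0,.07]-P),),open("g.pkl","wb"))
for c in ("wrist","scene","top"):
    im=snapshot(c); m,sc=mask(c,"torch"); cv2.imwrite(f"pics/{c}7.png",im); print(c,sc,cen(m) if m is not None else None)
cv2.imwrite("pics/b7.png",np.hstack([cv2.resize(cv2.imread("pics/wrist7.png"),(400,300)),cv2.resize(cv2.imread("pics/scene7.png")[90:270,60:300],(400,300))]))
E
```

```text
False
[0.00062629 0.00031515 0.00050085] [ 0.10595997 -0.54505698 -0.66206441]
0.2964718878511178 58.518102411035215 [-1.19320884  2.8274144   2.5608262 ] 28.3667
0.02 0.29781454920286426 [0.7 2.1 0.7]
0.045 0.2991953263547294 [-0.7  0.4 -1.9]
0.075 0.296091405312023 [ 0.3  0.6 -1.3]
0.297430890664612 [ 0.30757446  0.7889229  -1.1925145 ] [-0.02204086 -0.34002687 -0.04051259] 30.9833
wrist 0.82 [np.float64(276.6925368687621), np.float64(285.040965291226)]
scene 0.52 [np.float64(185.8608695652174), np.float64(200.9391304347826)]
top 0 None
```

```bash
python3 - <<'E'
from fit import *
from torch import *
B=np.array([.617,-.161,.223]); gam=np.radians(47); az=np.radians(-60); d=np.array([np.cos(az),np.sin(az),0])
R=tool(d,gam)
move_to(tcp(B-.24*d+[0,0,.08],R),R.as_quat()); move_l(tcp(B-.21*d,R),speed=.15); pause(.3)
s=get_state(); print(s["clock"],s["width"],s["ee_pos"]-tcp(B-.21*d,R))
V=[]
for c in("scene","top"):
    im=snapshot(c);cv2.imwrite(f"pics/{c}8.png",im);p=camera_params(c)
    m,sc=mask(c,"torch"); 
    if m is not None: V.append((p,m)); y,x=np.nonzero(m); print(c,"torch",sc,cen(m),x.min(),x.max(),y.min(),y.max(),"exp lens/tail",proj(p,[B-.11*d,B-.253*d]).round(1).tolist())
    m,sc=mask(c,"old_bottle"); y,x=np.nonzero(m) if m is not None else ([],[]); 
    if len(x): print(c,"bottle",sc,x.min(),x.max(),y.min(),y.max(), [(int(j),x[y==j].mean().round(1)) for j in range(y.min()+2,y.max(),8)])
    print("exp bottle axis",proj(p,[[B[0],B[1],h] for h in(.316,.28,.223,.1)]).round(1).tolist())
A=cv2.resize(cv2.imread("pics/scene8.png")[150:300,240:390],(400,400),interpolation=cv2.INTER_CUBIC);Bm=cv2.resize(cv2.imread("pics/top8.png")[150:300,270:420],(400,400),interpolation=cv2.INTER_CUBIC)
cv2.imwrite("pics/b8.png",np.hstack([A,Bm]))
E
```

```text
33.8167 0.2982774846945719 [0.0002586  0.00044494 0.00048839]
scene torch 0.72 [np.float64(288.008064516129), np.float64(214.63306451612902)] 272 300 210 221 exp lens/tail [[300.1, 216.3], [258.1, 212.9]]
scene bottle 0.96 319 342 195 268 [(197, np.float64(335.0)), (205, np.float64(334.0)), (213, np.float64(333.5)), (221, np.float64(332.5)), (229, np.float64(332.0)), (237, np.float64(331.0)), (245, np.float64(330.0)), (253, np.float64(329.0)), (261, np.float64(328.5))]
exp bottle axis [[335.0, 196.7], [334.1, 205.5], [332.7, 219.0], [329.8, 246.4]]
top torch 0.94 [np.float64(317.9901234567901), np.float64(230.35308641975308)] 294 336 219 239 exp lens/tail [[335.5, 225.3], [289.1, 242.3]]
top bottle 0.59 349 380 199 240 [(201, np.float64(374.5)), (209, np.float64(369.0)), (217, np.float64(365.0)), (225, np.float64(362.5)), (233, np.float64(359.5))]
exp bottle axis [[376.6, 202.5], [374.1, 206.5], [370.4, 212.5], [363.5, 223.8]]
```

View pics/b8.png

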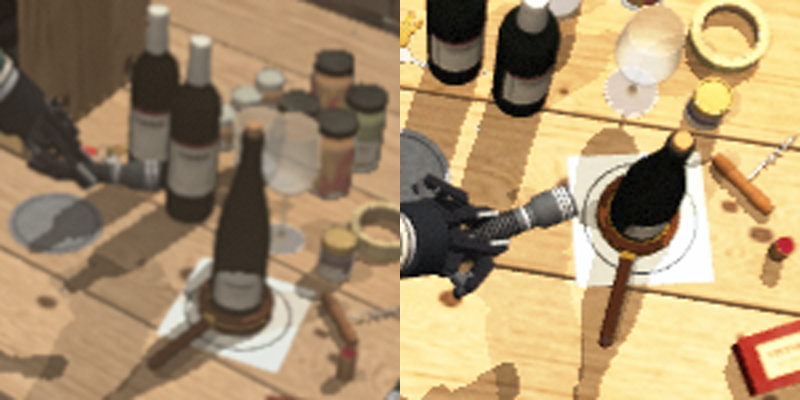

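The bottle axis, the lens in both views (scene 300,216 and top 335,225) and the cork all match predictions to about 1 px. The dish sits well inside the ring, so I'll make the final approach.

```bash
python3 - <<'E'
from torch import *
B=np.array([.617,-.160,.223]); gam=np.radians(47); az=np.radians(-60); d=np.array([np.cos(az),np.sin(az),0]); R=tool(d,gam)
print(move_l(tcp(B-.170*d,R),speed=.06,contact_N=6)); pause(.5)
s=get_state(); print(s["clock"],s["width"],s["wrist_force"],s["ee_pos"]-tcp(B-.17*d,R))
for c in("scene","top"):
    im=snapshot(c);cv2.imwrite(f"pics/{c}9.png",im);p=camera_params(c)
    m,sc=mask(c,"torch")
    if m is not None: y,x=np.nonzero(m); print(c,sc,x.min(),x.max(),y.min(),y.max(),proj(p,[B-.07*d,B-.213*d,B]).round(1).tolist())
    m,sc=mask(c,"old_bottle")
    if m is not None: y,x=np.nonzero(m); print(c,"bottle",sc,x.min(),x.max(),y.min(),y.max())
E
```

```text
False
35.4167 0.3008023190227674 [-0.3490743   0.22968779 -1.23541479] [-9.25115205e-06  1.25939124e-04 -3.84674211e-06]
scene 0.5 283 311 211 222 [[311.7, 217.2], [269.6, 213.7], [332.4, 218.9]]
scene bottle 0.87 318 341 195 268
top 0.75 309 348 215 235 [[347.9, 220.6], [301.8, 237.5], [370.1, 212.4]]
top bottle 0.73 349 379 200 239
```

The torch is in place, the bottle has not moved, and nothing is touching. I'm handing in.

```bash
python3 -c "
from station import *
print(finish_job())"
```

```text
the job is handed in; nothing more can be done
None
```

I handed in at about 35 s of the 69 s limit. The coaster with the bottle stands in the ring, within about 5 mm of centre by camera measurement, and released. The torch is held level with its lens about 4 cm from the glass at mid-shoulder, not touching it.

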